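# Free the stuck inlet valve of a paint pump

## Task

The inlet valve of the paint pump is stuck. Pick up the push tool, put its shank into the round boss on the pump's side and use it to press the recessed spring pusher fully in, holding it in for about a second. Then pull the tool out and lay it flat, wholly inside the shallow tray, without dropping it or knocking the sleeve, the valve housing or the oil bottle about.

Things in the scene. Friction and masses are not known exactly. Their poses are not given: they have to be found in the camera images.
- tool_center (a point): Centre of the push tool's handle, half-way up (14 mm above what it lies on). Loose, 100 to 210 g, lying flat: a black square handle 90 long, 28 wide, 28 high, with a blunt straight steel shank, 9 mm in diameter and 80 long, out of the middle of one end; 170 mm over all. Own x points along the shank to the tip, z up. Grip across the handle here.
- tool_tip (a point): The blunt end of the push tool's shank, 125 mm along x from the handle's centre, on the tool's long axis; same axes.
- pusher_mouth (a point): Centre of the open mouth of the round boss on the pump's side: a level plain tube, 42 mm outside, bore 22 mm, its axis 75 mm above the table. Own x axis points level into the bore (the way to push), z up. The flat steel pusher (about 20 mm across) sits in the bore, its face 22 mm in from the mouth.
- pump: The fixed upright steel pump: a cylinder 68 mm in diameter with a hexagonal collar 80 mm wide near the top, 161 mm high, on a grey foot plate 130 x 110 mm, 12 mm high. Origin on its axis at table height; x points from the boss (mouth 72 mm from the axis) to a solid brass fitting on the opposite side, which is not the pusher; z up.
- pusher (a joint): How far the spring pusher is pressed in, m: 0 out (springs back when let go), 0.008 fully in, against a rigid stop. The spring takes about 2 N at first and 5 N when fully in.
- tray_floor (a point): Centre of the floor of the fixed shallow aluminium tray, 5 mm above the table. Tray outside 200 (own x) by 280 (own y) mm, walls 4 mm thick, rim 14 mm above the table; inside 192 x 272 mm. z up.
- sleeve_center (a point): Centre of a loose dark steel cylinder sleeve standing upright, open at the top, 90 mm high, up to 68 mm in diameter; to be left alone.
- housing_center (a point): Centre of a loose stepped round steel valve housing standing upright, 55 mm high, 60 mm in diameter; to be left alone.
- oil_center (a point): Centre of a loose white oil bottle standing upright, 160 mm high, 60 mm in diameter; to be left alone.
Mind the look-alikes: they are no part of the job. What is meant by the part that bears tool_center is not orange or turquoise, and is the larger of those in its own colour.

How it is judged (in metres and radians):
On the way:
1. the pusher is held fully in by the push tool (value of joint pusher above 0.0065 m and contact force between tool and pusher above 0.5 N), for 0.5 s.
At the end, for the whole second after the job is handed in: The pusher has been held at least 6.5 mm in by the tool for half a second and has sprung back (under 2 mm); the tool lies at rest and flat (shank level within 0.05 rad), handle centre and tip inside the tray's walls and less than 18 mm above its floor (x of tool_center in the frame of tray_floor between -0.095 and 0.095 m and y of tool_center in the frame of tray_floor between -0.136 and 0.136 m and z of each of tool_center, tool_tip in the frame of tray_floor below 0.018 m and x of tool_tip in the frame of tray_floor between -0.095 and 0.095 m and y of tool_tip in the frame of tray_floor between -0.136 and 0.136 m and angle between tool_center's own x axis and vertical between 1.52 and 1.62 rad and linear speed of tool below 0.02 m/s and value of joint pusher below 0.002 m); the robot touches nothing.
It fails at once if a bystander (sleeve, valve housing or oil bottle) is moved by more than 30 mm (distance of any of sleeve_center, housing_center, oil_center from where it was at the start of the episode above 0.03 m).
It fails at once if the tool is dropped (moves faster than 1.1 m/s with no finger on it: a fall of more than about 60 mm) (linear speed of tool above 1.1 m/s and contact force between the fingers and tool below 0.1 N).
It also fails if it takes over 59 s, if anything falls off the work surface, if the arm or the gripper's body presses on something with over 40 N, if the wrist force passes 120 N, or if a joint passes its speed limit or range.

## Robot

A 6-joint arm with a two-finger parallel gripper is mounted at the origin on the work surface. World frame = base frame: x ahead of the robot, y to its left, z up, the work surface at z = 0. Lengths are in mm, angles in degrees, forces in N, time in s.
With the tool pointing down it reaches from about 350 to 850 mm from the base axis. Payload 8.1 kg.
Tool frame: the origin (TCP) lies midway between the tips of the shut fingers; the grasp point (between the pads) lies 19 mm behind it; x points along the fingers, z is the direction in which the jaws open and shut, and the axes are right-handed (so a half turn about x gives the same grasp; the last joint's range is limited). The gripper opens to 85 mm and grips with 20 to 120 N. Pads are 22 mm wide; open, the fingers measure 114 mm over their backs; the gripper's body (76 mm by 85 mm) begins 54 mm behind the grasp point. The pads swing forward as they close: fully open they stand 13 mm farther back than shut.
Start: joints at [-77.716, 7.471, 85.268, -0, 87.261, -4.893], TCP at [177.218, -573.236, 231.292] pointing down, gripper open.
Joint ranges: [-169.43, 169.43], [-51.17, 129.36], [1.28, 143.12], [-76.62, 256.62], [0, 156.53], [-152.29, 152.29]. Speed limits (degrees/s): [136.94, 136.94, 159.86, 180, 180, 180].

## Interface

Orientations are given as [roll, pitch, yaw] about the fixed x, y, z axes, in that order (R = Rz(yaw) Ry(pitch) Rx(roll)).
In Python, from bench import r gives the robot as it stands. The module is installed in compiled form; this text tells all that it offers.
- The arm moves only by the tool servo_tool, never from a script. Its argument "commands" is a list that holds one entry, the list of rows, each a list of 7 numbers: the closure in counts, from 0 (fully open) to 255 (shut), then the shift along the tool's x, y, z in cm, then the turn, a rotation vector about the tool's x, y, z in degrees. A call has 1 to 8 rows; each row is the pose to reach, as a shift and turn from the pose commanded when the call began, along the tool's axes at that moment; what a row does not reach only later rows make up. A row lasts 1/10 s, in which the tool goes at most 50 mm and 8.59 degrees, less where a joint would pass 70% of its speed; a pose out of reach is approached as far as the arm can. A call with a gripper value outside its range is refused whole. The fingers move at their own pace and stop on an object; "force" is the grip in N (left out, the last holds). Time passes only in rows, so rows that repeat a pose let the fingers close. It gives the time, the measured TCP pose, the force and the opening at its end, in the units of the state.
- r.sense(): the state, without advancing time (a new reading comes with each control period).
- r.snapshot(name): name is "scene" or "top" or "wrist"; returns (picture, depth): 420x560x3 uint8, red, green, blue; 420x560 float32, mm along the optical axis (not along the pixel's ray), 0 where there is no reading.
- r.calibration(name): a dict with "fx", "fy", "cx", "cy" (pixels), "pose" (4x4, takes a point from camera to world coordinates). Camera axes: x right, y down, z forward; pixel columns grow to the right and rows downward; lengths in mm; the calibration is good to about 2 mm. The wrist camera is an equidistant fisheye: a pixel r from the principal point sees the ray r / f radians off the axis. A picture is of the moment at which its call begins: read the wrist's pose just before it. calibration takes no time and is no camera call; for the wrist camera it gives the pose at the moment of the call.
- r.hand_in(): hands the job in, once; it reports no verdict.
The state is a dict: "time": time; "joint_pos": joint angles; "qd": joint speeds; "joint_efforts": joint torques, N m; "tool_pos": TCP position; "tcp_rot": TCP orientation; "ft_force": force on the tool from outside, world axes, zero at the start; "wrist_torque": the same for the moment, N m; "finger_gap": finger opening in mm.
Only numpy, scipy, OpenCV 4.12 (cv2) and the standard library are available. Lean on these libraries where they do the work, as an engineer would, in place of code of your own. Each camera call takes 0.05 s, during which the arm holds its last target.

## Working session

There is one attempt and no reset: what is moved stays moved. The work goes in short steps, Python scripts to look and compute and a tool call to move; the robot and the scene stay as the last step left them, time stands still between calls to the robot, and variables do not carry over. Pictures are saved under pics/ and viewed, and the job is handed in when it is done.

Besides the shell and the picture viewer there is one more tool, called after ">>>" by a JSON object that holds its "method" and its "body". servo_tool: Moves the arm, as the interface text tells. Its arguments: {"type":"object","properties":{"commands":{"type":"array","items":{"type":"array","items":{"type":"array","items":{"type":"number"}}}},"force":{"type":"number"}},"required":["commands"]}

```bash
mkdir -p pics; cat > h.py <<'E'
import numpy as np, cv2
from bench import r
def save(n,name):
    p,d=r.snapshot(n); cv2.imwrite('pics/%s.png'%name,p[:,:,::-1]); np.savez('pics/%s.npz'%name,p=p,d=d,pose=np.array(r.calibration(n)['pose'])); return p,d
def ray(n,u,v,pose=None):
    c=r.calibration(n); T=np.array(c['pose']) if pose is None else pose
    a=(u-c['cx'])/c['fx']; b=(v-c['cy'])/c['fy']
    if n=='wrist':
        th=np.hypot(a,b); s=np.sin(th)/th if th>1e-9 else 1; d=np.array([a*s,b*s,np.cos(th)])
    else: d=np.array([a,b,1.])
    return T[:3,3],T[:3,:3]@d
def onz(n,u,v,z,pose=None):
    o,d=ray(n,u,v,pose); return o+d*(z-o[2])/d[2]
def cloud(n,d):
    c=r.calibration(n);T=np.array(c['pose']);v,u=np.mgrid[:d.shape[0],:d.shape[1]]
    P=np.stack([(u-c['cx'])/c['fx']*d,(v-c['cy'])/c['fy']*d,d],-1)
    return P@T[:3,:3].T+T[:3,3]
E
python3 - <<'E'
from h import *
for n in ['scene','top','wrist']:
    p,d=save(n,n+'0'); c=r.calibration(n); print(n,{k:c[k] for k in('fx','fy','cx','cy')}); print(np.round(c['pose'],3))
print(r.sense())
E
```

```text
scene {'fx': 469.9981392460906, 'fy': 469.9981392460906, 'cx': 279.2535188656245, 'cy': 204.02703421269064}
[[-3.400000e-01  7.390000e-01 -5.810000e-01  1.101859e+03]
 [ 9.400000e-01  2.780000e-01 -1.960000e-01  2.335170e+02]
 [ 1.700000e-02 -6.130000e-01 -7.900000e-01  9.287740e+02]
 [ 0.000000e+00  0.000000e+00  0.000000e+00  1.000000e+00]]
top {'fx': 523.5428661665306, 'fy': 523.5428661665306, 'cx': 274.1156069593163, 'cy': 211.36657949648477}
[[-0.000000e+00 -9.960000e-01  8.900000e-02  3.743080e+02]
 [-1.000000e+00  0.000000e+00  2.000000e-03  2.605100e+01]
 [-2.000000e-03 -8.900000e-02 -9.960000e-01  1.206107e+03]
 [ 0.000000e+00  0.000000e+00  0.000000e+00  1.000000e+00]]
wrist {'fx': 325.19226210127806, 'fy': 325.19226210127806, 'cx': 274.7958452557529, 'cy': 211.31768073598832}
[[ 2.96000e-01 -9.12000e-01 -2.85000e-01  2.49141e+02]
 [-9.55000e-01 -2.83000e-01 -8.60000e-02 -5.50812e+02]
 [-2.00000e-03  2.98000e-01 -9.55000e-01  3.72216e+02]
 [ 0.00000e+00  0.00000e+00  0.00000e+00  1.00000e+00]]
{'time': 0.15, 'joint_pos': array([-7.77141990e+01,  7.50621173e+00,  8.53156932e+01,  6.04132252e-04,
        8.72607937e+01, -4.89328018e+00]), 'qd': array([ 0.06586555, -0.06534707, -0.32930128, -0.05758567,  0.05040396,
        0.04233497]), 'joint_efforts': array([ 1.05560019e-03, -5.70062435e+01, -5.01158810e+01, -1.97226796e-04,
        9.66391788e-03, -1.81356711e-06]), 'tool_pos': array([ 177.14804301, -572.80990255,  230.46737002]), 'tcp_rot': array([174.68867571,  89.91729922, 101.86772759]), 'ft_force': array([-0.85943925,  0.55525999,  0.2545563 ]), 'wrist_torque': array([-3.39338665e-02,  3.05768564e-05, -3.18131471e-02]), 'finger_gap': 85.22269875476509}
```

View pics/scene0.png

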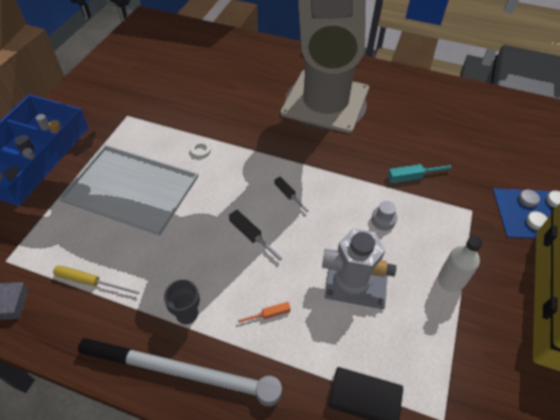

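View pics/top0.png

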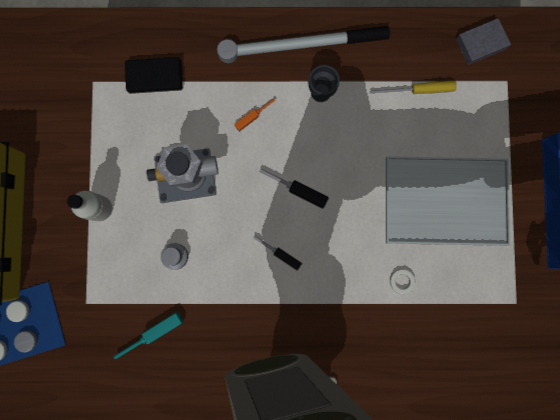

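View pics/wrist0.png

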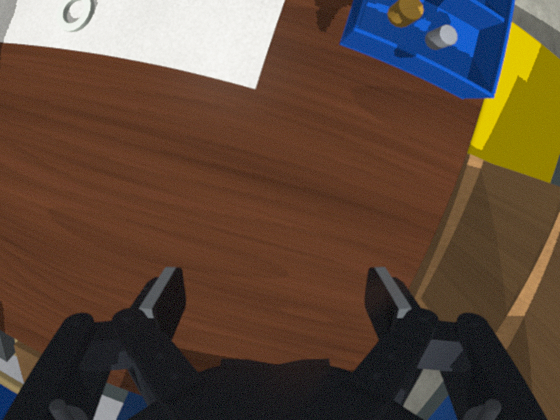

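The top view shows the larger black tool at about (307,192), with its tip near (262,169). The boss mouth is at about (215,167) and faces image right (-y). The tray is at (447,200), the brass fitting at (155,174), the sleeve at (323,82), the housing at (174,256) and the bottle at (88,205). I'll measure these next.

```bash
cat > m1.py <<'E'
from h import *
def an(n):
    z=np.load('pics/%s0.npz'%n); p,d=z['p'],z['d']; P=cloud(n,d)
    hsv=cv2.cvtColor(p,cv2.COLOR_RGB2HSV)
    # black handle
    m=((p.max(2)<45)&(P[...,2]>8)&(P[...,2]<60)).astype(np.uint8)
    k,l,s,c=cv2.connectedComponentsWithStats(m)
    for i in range(1,k):
        if s[i,4]>60:
            q=P[l==i]; rc=cv2.minAreaRect(np.argwhere(l==i)[:,::-1].astype(np.float32))
            print(n,'dark',s[i],np.round(rc[0],1),np.round(rc[1],1),round(rc[2],1),'med',np.round(np.median(q,0)),'at z28',np.round(onz(n,*rc[0],28)))
    # tall things
    for lo,hi in((60,90),(90,130),(130,200)):
        m=((P[...,2]>lo)&(P[...,2]<hi)&(P[...,0]>250)&(P[...,0]<800)&(abs(P[...,1])<500)&(d>0)).astype(np.uint8)
        k,l,s,c=cv2.connectedComponentsWithStats(m)
        for i in range(1,k):
            if s[i,4]>30:
                q=P[l==i];print(n,'tall',lo,s[i],np.round(q.min(0)),np.round(q.max(0)),np.round(np.median(q,0)))
    return p,d,P
an('top');an('scene')
E
python3 m1.py
python3 - <<'E'
import cv2
for n,(x0,y0,x1,y1) in {'top':(140,120,340,240),'scene':(220,170,420,320)}.items():
    i=cv2.imread('pics/%s0.png'%n)[y0:y1,x0:x1]; cv2.imwrite('pics/%s0c.png'%n,cv2.resize(i,None,fx=4,fy=4,interpolation=cv2.INTER_CUBIC))
E
```

```text
top dark [346  26  44  18 571] [367.9  34.5] [13.3 43.6] 83.3 med [ 892. -190.   32.] at z28 [ 893. -190.   28.]
top dark [ 125   57   58   36 1832] [153.5  74.5] [32.8 56.8] 86.4 med [799. 308.  27.] at z28 [798. 307.  28.]
top dark [312  77  25  15 183] [323.6  83.4] [24.5 13.4] 8.7 med [777. -87.  44.] at z28 [776. -86.  28.]
top dark [544 143  16  54 432] [551.  169.5] [54.1 12.5] 84.3 med [ 575. -597.   34.] at z28 [ 575. -601.   28.]
top dark [289 180  39  28 488] [308. 194.] [38.5 12.5] 26.6 med [520. -48.  27.] at z28 [519. -48.  28.]
top dark [547 197  13  64 553] [553.  228.5] [63. 12.] 90.0 med [ 442. -597.   38.] at z28 [ 441. -599.   28.]
top dark [274 248  28  22 247] [287.1 258.4] [28.8  8.3] 33.7 med [375.  -1.  20.] at z28 [374.  -1.  28.]
top tall 60 [309  65  31  34 388] [ 729. -114.   60.] [798. -48.  90.] [768. -83.  80.]
top tall 60 [199 156  17   5  36] [586. 157.  80.] [596. 192.  89.] [591. 174.  87.]
top tall 60 [147 167  19  15 163] [542. 266.  68.] [571. 305.  90.] [552. 289.  85.]
top tall 60 [195 167  24  16 111] [542. 151.  60.] [575. 203.  90.] [558. 1
[... 1301 characters left out ...]
ll 60 [164 280  34  26 312] [ 733. -110.   60.] [791. -55.  90.] [743. -98.  73.]
scene tall 60 [166 295  34  23 242] [742. -99.  60.] [798. -44.  90.] [787. -56.  78.]
scene tall 90 [323 247  64  29 518] [551. 156.  90.] [611. 288. 130.] [585. 207.  96.]
scene tall 90 [449 246  31  28 559] [466. 405.  90.] [521. 464. 130.] [504. 429. 109.]
scene tall 90 [182 280  14   8  33] [731. -89.  90.] [741. -61.  93.] [734. -76.  91.]
scene tall 90 [164 299  20  12  43] [ 783. -103.   90.] [798. -60.  95.] [794. -83.  92.]
scene tall 130 [ 338  229   48   41 1354] [525. 183. 130.] [610. 274. 165.] [577. 229. 145.]
scene tall 130 [464 236  19  20 243] [476. 421. 130.] [504. 449. 163.] [496. 433. 159.]
```

View pics/top0c.png

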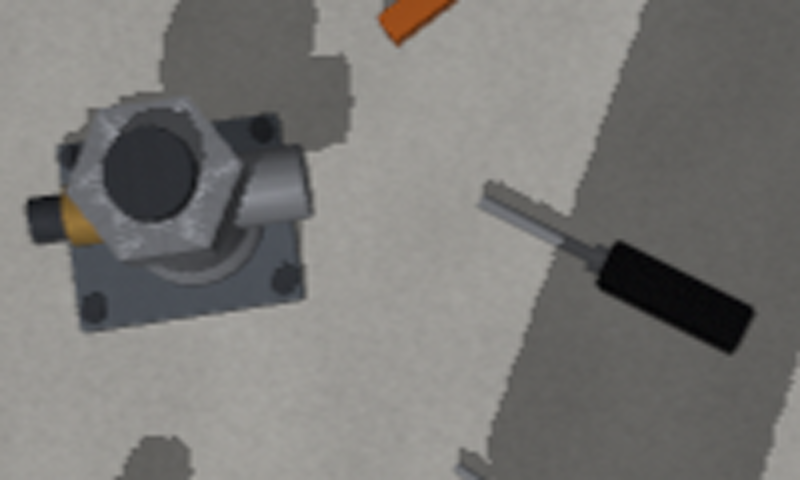

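View pics/scene0c.png

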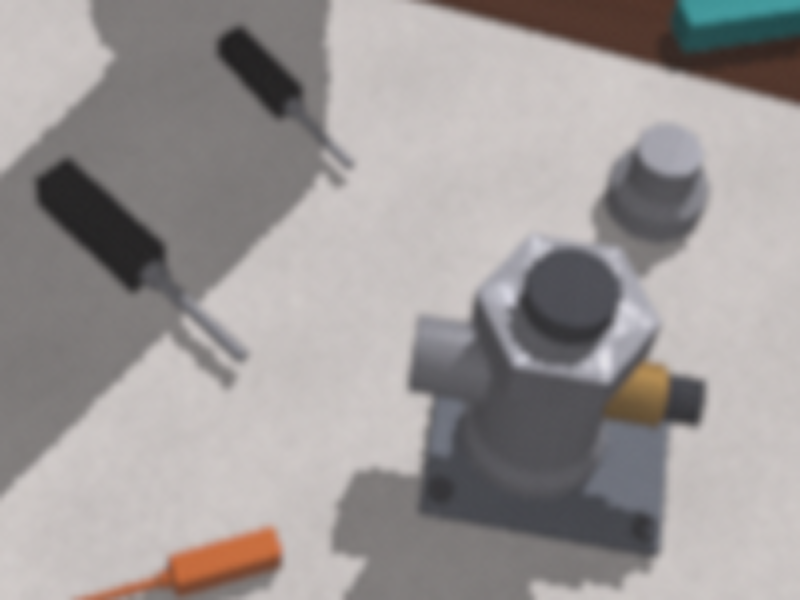

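```bash
cat >> h.py <<'E'
from scipy.spatial.transform import Rotation as Ro
def Rt(s=None):
    s=s or r.sense(); return Ro.from_euler('xyz',s['tcp_rot'],degrees=True).as_matrix()
def goal(yaw):  # fingers down, tool-y axis/ camera direction at yaw
    x=np.array([0,0,-1.]); a=np.radians(yaw); c=np.array([np.cos(a),np.sin(a),0])
    R=Rt(); cam=np.array(r.calibration('wrist')['pose'])[:3,3]-np.array(r.sense()['tool_pos'])
    sg=np.sign(R[:,1]@cam); y=sg*c
    return np.stack([x,y,np.cross(x,y)],1)
def plan(p,yaw):
    s=r.sense(); R=Rt(s); G=goal(yaw); sh=R.T@(np.array(p)-s['tool_pos'])/10
    rv=np.degrees(Ro.from_matrix(R.T@G).as_rotvec())
    y=np.degrees(np.arctan2(*(R@G.T@np.array([np.cos(np.radians(yaw)),np.sin(np.radians(yaw)),0]))[1::-1]))
    print('t',s['time'],'tcp',np.round(s['tool_pos'],1),'yaw',round(y,1),'gap',round(s['finger_gap'],1),'f',np.round(s['ft_force'],1),'j',np.round(s['joint_pos'],1)); print('shift cm',np.round(sh,2),'rotvec',np.round(rv,2))
E
python3 - <<'E'
from h import *
print(np.round(Rt(),3)); plan([500,-90,200],63.4)
E
```

```text
[[-0.     0.955  0.295]
 [ 0.001  0.295 -0.955]
 [-1.     0.    -0.001]]
t 0.15 tcp [ 177.1 -572.8  230.5] yaw 17.2 gap 85.2 f [-0.9  0.6  0.3] j [-77.7   7.5  85.3   0.   87.3  -4.9]
shift cm [  3.11  45.1  -36.59] rotvec [-4.622e+01 -7.000e-02 -4.000e-02]
```

>>> {"method": "servo_tool", "body": {"commands": [[[0, 1, 15, -12, -15, 0, 0], [0, 1, 20, -16, -20, 0, 0], [0, 2, 25, -20, -25, 0, 0], [0, 2, 30, -24, -30, 0, 0], [0, 3, 35, -28, -35, 0, 0], [0, 3, 40, -32, -40, 0, 0], [0, 3, 45, -36.5, -46, 0, 0], [0, 3, 45, -36.5, -46, 0, 0]]], "force": 60}}

```text
time: 0.95
tool_pos: [400.9, -240.1, 209.2]
tcp_rot: [-2.9, 90.0, -29.5]
ft_force: [0.7, -1.1, -0.5]
finger_gap: 85.4
```

```bash
python3 - <<'E'
from h import *
plan([500,-90,200],63.4)
E
```

```text
t 0.95 tcp [ 400.9 -240.1  209.2] yaw 63.4 gap 85.4 f [ 0.7 -1.1 -0.5] j [-37.2 -12.9 107.3   0.   85.6 -10.6]
shift cm [ 0.92 17.86  2.14] rotvec [-0.02  0.    0.  ]
```

>>> {"method": "servo_tool", "body": {"commands": [[[0, 1, 5, 0.7, 0, 0, 0], [0, 1, 10, 1.4, 0, 0, 0], [0, 1, 14, 2, 0, 0, 0], [0, 1, 17.8, 2.1, 0, 0, 0], [0, 1, 17.8, 2.1, 0, 0, 0], [0, 1, 17.8, 2.1, 0, 0, 0]]]}}

```text
time: 1.55
tool_pos: [499.4, -91.8, 199.0]
tcp_rot: [-148.9, 89.9, -175.6]
ft_force: [-0.5, -0.1, 0.0]
finger_gap: 85.3
```

```bash
python3 - <<'E'
from h import *
plan([500,-90,200],63.4)
p,d=save('wrist','w1')
E
```

```text
t 1.55 tcp [499.4 -91.8 199. ] yaw 63.3 gap 85.3 f [-0.5 -0.1  0. ] j [-16.2  -5.9 102.1  -0.   83.8  10.5]
shift cm [-0.1   0.19 -0.02] rotvec [-0.08 -0.04  0.03]
```

View pics/w1.png

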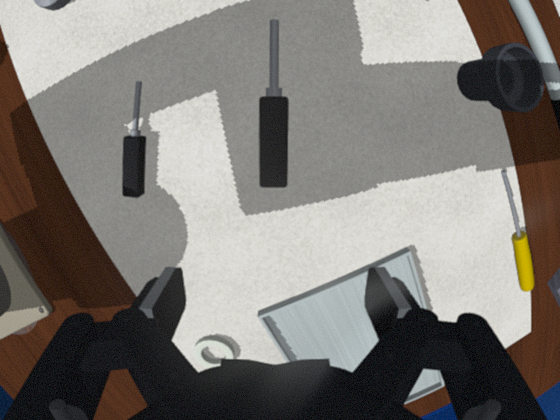

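The handle corners are at about (260,97), (288,97), (287,187) and (260,187), and the tip is at (275,19). I'll fit it by mask.

```bash
cat > m2.py <<'E'
from h import *
import sys
name=sys.argv[1]
z=np.load('pics/%s.npz'%name);p,d,T=z['p'],z['d'],z['pose']
def W(u,v,zz): return onz('wrist',u,v,zz,T)
m=(p.max(2)<48).astype(np.uint8); m[240:]=0; m[:,:200]=0; m[:,350:]=0
m=cv2.morphologyEx(m,cv2.MORPH_OPEN,np.ones((5,5)))
k,l,s,c=cv2.connectedComponentsWithStats(m); i=1+np.argmax(s[1:,4])
print(s[i])
cn=cv2.findContours((l==i).astype(np.uint8),cv2.RETR_EXTERNAL,cv2.CHAIN_APPROX_NONE)[0][0][:,0]
Q=np.array([W(u,v,28)[:2] for u,v in cn],np.float32)
rc=cv2.minAreaRect(Q); print('handle z28',rc)
b=cv2.boxPoints(rc);print(b)
for u,v in((275,19),): print('tip',W(u,v,14))
E
python3 m2.py w1
python3 - <<'E'
from h import *
z=np.load('pics/top0.npz');p,d=z['p'],z['d'];P=cloud('top',d)
for u,v in((387,158),(507,158),(507,243),(387,243)): print(np.round(onz('top',u,v,14)))
E
python3 - <<'E'
import cv2
i=cv2.imread('pics/top0.png')[145:255,375:520]; cv2.imwrite('pics/top0t.png',cv2.resize(i,None,fx=5,fy=5,interpolation=cv2.INTER_CUBIC))
E
```

```text
[ 260   97   27   79 2015]
handle z28 ((520.6529541015625, -44.18788146972656), (75.87118530273438, 24.93051528930664), 63.54874038696289)
[[492.59476  -72.599655]
 [514.9154   -83.70461 ]
 [548.7112   -15.776108]
 [526.3905    -4.67115 ]]
tip [576.16200053  61.78150735  14.        ]
[ 604. -232.   14.]
[ 604. -508.   14.]
[ 409. -501.   14.]
[ 409. -228.   14.]
```

View pics/top0t.png

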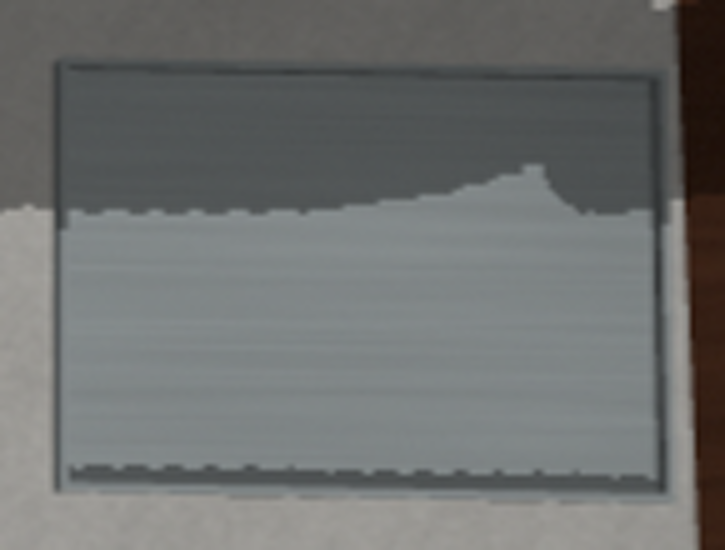

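```bash
sed -i 's/max(2)<48/max(2)<65/' m2.py; python3 m2.py w1; python3 - <<'E'
from h import *
z=np.load('pics/w1.npz');p=z['p'];T=z['pose']
print(p[180:195,272].tolist()); print(p[12:26,275].max(1) if p.ndim>3 else p[12:26,275].tolist())
print([round(float(x),1) for v in (97,187.5) for x in onz('wrist',274,v,28,T)])
cv2.imwrite('pics/w1c.png',cv2.resize(p[5:205,200:350,::-1],None,fx=3,fy=3,interpolation=cv2.INTER_CUBIC))
E
```

```text
[ 260   97   28   90 2456]
handle z28 ((518.4850463867188, -49.282981872558594), (87.00641632080078, 25.85005760192871), 62.847110748291016)
[[487.13107   -82.09323  ]
 [510.13226   -93.890335 ]
 [549.839     -16.472733 ]
 [526.8378     -4.6756287]]
tip [576.16200053  61.78150735  14.        ]
[[50, 49, 49], [42, 42, 41], [46, 46, 45], [35, 42, 44], [47, 50, 46], [40, 44, 41], [55, 58, 56], [96, 92, 91], [134, 134, 130], [138, 139, 135], [142, 141, 138], [138, 138, 135], [136, 135, 132], [136, 136, 130], [141, 138, 135]]
[[128, 127, 124], [132, 130, 124], [133, 133, 129], [125, 125, 121], [134, 133, 130], [140, 138, 133], [138, 139, 132], [109, 110, 115], [101, 99, 102], [98, 96, 103], [96, 99, 104], [98, 100, 101], [90, 95, 97], [97, 98, 102]]
[538.5, -10.8, 28.0, 498.8, -89.7, 28.0]
```

View pics/w1c.png

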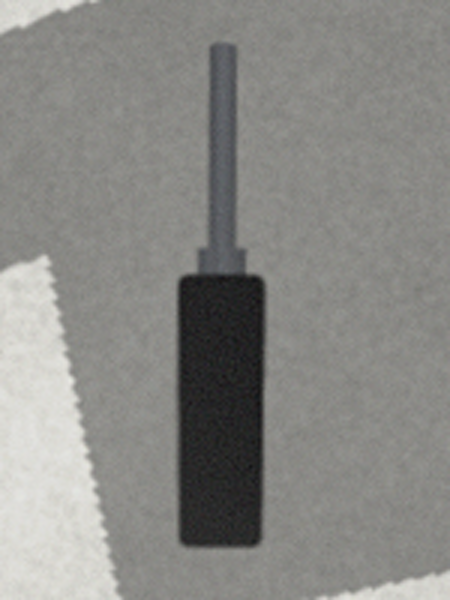

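```bash
python3 - <<'E'
from h import *
plan([518.6,-49.6,3],62.7)
E
```

```text
t 1.6 tcp [499.1 -92.6 199.1] yaw 63.2 gap 85.5 f [-0.3 -0.1 -0.1] j [-16.3  -5.9 102.2  -0.   83.8  10.5]
shift cm [19.6   4.73 -0.18] rotvec [ 0.52 -0.04  0.03]
```

>>> {"method": "servo_tool", "body": {"commands": [[[0, 5, 4.7, -0.2, 0.5, 0, 0], [0, 9, 4.7, -0.2, 0.5, 0, 0], [0, 13, 4.7, -0.2, 0.5, 0, 0], [0, 15, 4.7, -0.2, 0.5, 0, 0], [0, 15, 4.7, -0.2, 0.5, 0, 0]]]}}

```text
time: 2.1
tool_pos: [514.9, -50.4, 45.3]
tcp_rot: [-161.7, 89.6, 170.8]
ft_force: [-0.1, -0.1, 0.4]
finger_gap: 85.2
```

```bash
python3 - <<'E'
from h import *
plan([518.6,-49.6,3],62.7)
p,d=save('wrist','w2')
E
```

```text
t 2.1 tcp [514.9 -50.4  45.3] yaw 62.6 gap 85.2 f [-0.1 -0.1  0.4] j [-11.3   5.3 108.   -0.   67.1  16.2]
shift cm [4.23 0.25 0.32] rotvec [-0.12 -0.43  0.14]
```

View pics/w2.png

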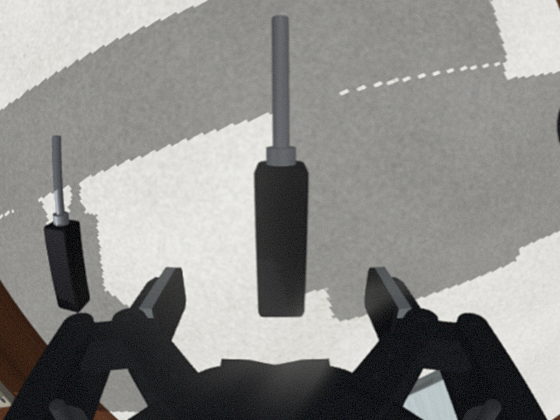

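>>> {"method": "servo_tool", "body": {"commands": [[[0, 1, 0.2, 0.3, 0, -0.4, 0], [0, 2.5, 0.2, 0.3, 0, -0.4, 0], [0, 3.7, 0.2, 0.3, 0, -0.4, 0], [0, 3.7, 0.2, 0.3, 0, -0.4, 0], [0, 3.7, 0.2, 0.3, 0, -0.4, 0]]]}}

```text
time: 2.65
tool_pos: [522.0, -49.3, 12.0]
tcp_rot: [-3.0, 89.7, -30.3]
ft_force: [0.1, 0.4, 0.1]
finger_gap: 85.3
```

```bash
python3 - <<'E'
from h import *
plan([518.6,-49.6,3],62.7)
p,d=save('wrist','w3')
plan([518.6,-49.6,3],62.7)
E
```

```text
t 2.65 tcp [522.  -49.3  12. ] yaw 62.7 gap 85.3 f [0.1 0.4 0.1] j [-1.090e+01  8.500e+00  1.085e+02 -1.000e-01  6.270e+01  1.650e+01]
shift cm [ 0.9  -0.18 -0.29] rotvec [-0.02  0.34  0.02]
t 2.7 tcp [522.5 -49.4  12.5] yaw 62.7 gap 85.6 f [-0.9 -0.4  0.6] j [-1.090e+01  8.500e+00  1.085e+02 -1.000e-01  6.270e+01  1.650e+01]
shift cm [ 0.95 -0.2  -0.34] rotvec [-0.02  0.4   0.  ]
```

View pics/w3.png

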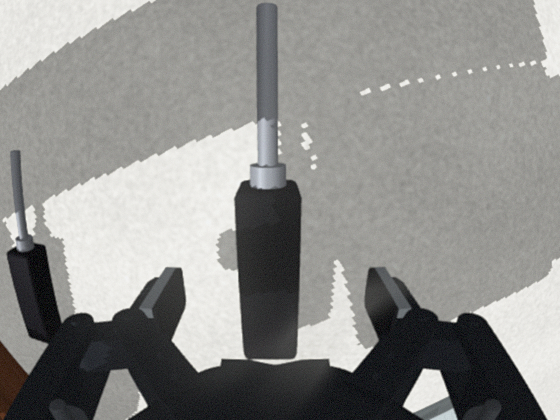

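>>> {"method": "servo_tool", "body": {"commands": [[[0, 0.4, -0.2, -0.35, 0, 0.4, 0], [0, 0.9, -0.2, -0.35, 0, 0.4, 0], [0, 0.9, -0.2, -0.35, 0, 0.4, 0], [0, 0.9, -0.2, -0.35, 0, 0.4, 0]]]}}

```text
time: 3.1
tool_pos: [518.2, -49.5, 3.2]
tcp_rot: [-165.1, 90.0, 167.6]
ft_force: [-0.3, 1.0, -0.5]
finger_gap: 85.5
```

```bash
python3 - <<'E'
from h import *
plan([518.6,-49.6,3],62.7)
p,d=save('wrist','w4')
E
```

```text
t 3.1 tcp [518.2 -49.5   3.2] yaw 62.7 gap 85.5 f [-0.3  1.  -0.5] j [-11.1   9.2 108.9   0.   62.   16.2]
shift cm [0.02 0.01 0.04] rotvec [-0.02 -0.02  0.01]
```

View pics/w4.png

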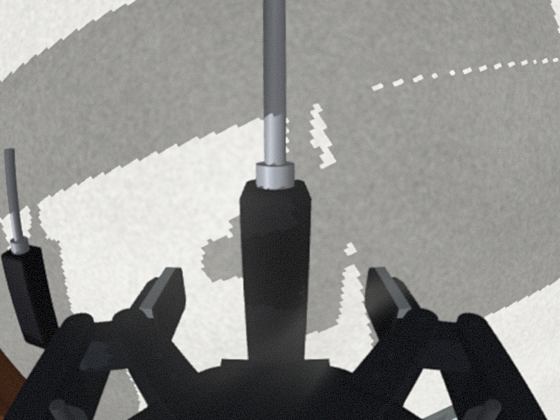

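The handle is centred between the pads at column 275, so I'll close the gripper.

>>> {"method": "servo_tool", "body": {"commands": [[[255, 0, 0, 0, 0, 0, 0], [255, 0, 0, 0, 0, 0, 0], [255, 0, 0, 0, 0, 0, 0], [255, 0, 0, 0, 0, 0, 0], [255, 0, 0, 0, 0, 0, 0], [255, 0, 0, 0, 0, 0, 0], [255, 0, 0, 0, 0, 0, 0], [255, 0, 0, 0, 0, 0, 0]]], "force": 70}}

```text
time: 3.95
tool_pos: [518.8, -49.6, 3.7]
tcp_rot: [19.3, 90.0, -8.1]
ft_force: [0.4, 0.2, 3.8]
finger_gap: 26.8
```

```bash
python3 - <<'E'
from h import *
plan([518.6,-49.6,3],62.7)
p,d=save('wrist','w5')
E
```

```text
t 3.95 tcp [518.8 -49.6   3.7] yaw 62.7 gap 26.8 f [0.4 0.2 3.8] j [-11.1   9.1 108.8   0.   62.   16.2]
shift cm [ 0.07 -0.   -0.02] rotvec [-0.03  0.04 -0.01]
```

View pics/w5.png

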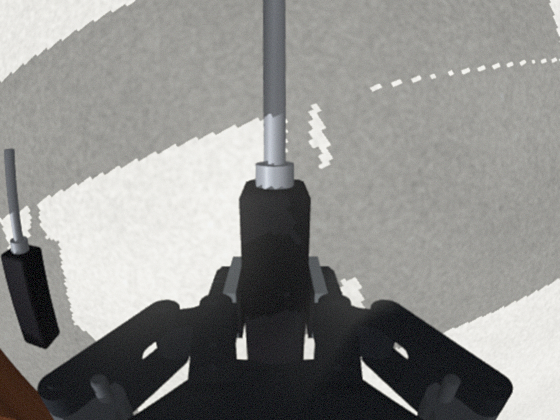

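Gripped at a 26.8 mm gap. I'll lift and move to a standoff in front of the boss.

>>> {"method": "servo_tool", "body": {"commands": [[[255, -2, 0, 0, 0, 0, 0], [255, -5, 0, 0, 0, 0, 0], [255, -8, 0, 0, 0, 0, 0], [255, -10, 0, 0, 0, 0, 0], [255, -10, 0, 0, 0, 0, 0], [255, -10, 0, 0, 0, 0, 0]]]}}

```text
time: 4.6
tool_pos: [518.1, -49.5, 102.7]
tcp_rot: [-164.2, 90.0, 168.5]
ft_force: [0.5, -0.1, -1.9]
finger_gap: 26.9
```

```bash
python3 - <<'E'
from h import *
plan([606,-28,105],98)
E
```

```text
t 4.6 tcp [518.1 -49.5 102.7] yaw 62.7 gap 26.9 f [ 0.5 -0.1 -1.9] j [-11.1   1.  105.9   0.   73.1  16.2]
shift cm [-0.24  5.95  6.82] rotvec [-3.532e+01 -3.000e-02 -0.000e+00]
```

>>> {"method": "servo_tool", "body": {"commands": [[[255, 0, 2, 2, -6, 0, 0], [255, 0, 4, 4, -13, 0, 0], [255, 0, 6, 5, -20, 0, 0], [255, 0, 6, 6.8, -27, 0, 0], [255, 0, 6, 6.8, -35, 0, 0], [255, 0, 6, 6.8, -35, 0, 0], [255, 0, 6, 6.8, -35, 0, 0]]]}}

```text
time: 5.3
tool_pos: [604.9, -27.3, 101.2]
tcp_rot: [164.1, 89.8, 171.6]
ft_force: [0.0, 0.3, -1.9]
finger_gap: 26.8
```

```bash
python3 - <<'E'
from h import *
plan([606,-28,105],98)
p,d=save('wrist','w6')
p,d=save('top','t6')
p,d=save('scene','s6')
E
```

```text
t 5.3 tcp [604.9 -27.3 101.2] yaw 97.4 gap 26.8 f [ 0.   0.3 -1.9] j [ -7.4  14.   91.9   0.   74.4 -14.9]
shift cm [-0.38 -0.09  0.1 ] rotvec [-0.56 -0.2  -0.06]
```

View pics/w6.png

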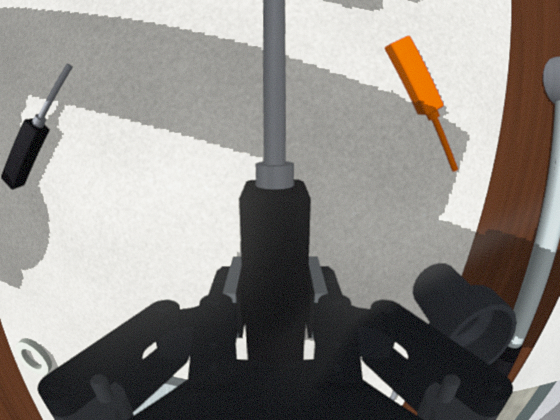

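View pics/s6.png

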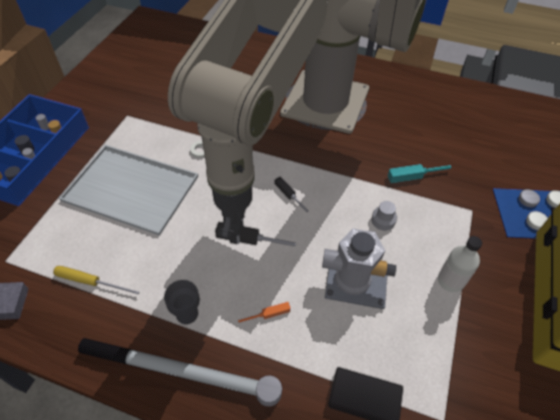

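The wrist image doesn't show the shank tip, which is off the top edge. I'll measure the boss from the fixed cameras instead.

```bash
cat > m3.py <<'E'
from h import *
c=np.array([onz('top',140+a/4,120+b/4,12) for a,b in((58,146),(280,113),(305,297),(85,332))])
print('plate',np.round(c,1)); print(np.round(c.mean(0),1)); print([np.round(np.linalg.norm(c[i]-c[(i+1)%4])) for i in range(4)])
e=(c[0]-c[1]+c[3]-c[2]);print('yaw',np.degrees(np.arctan2(e[1],e[0])))
from scipy.optimize import least_squares
for n in('top','scene'):
    z=np.load('pics/%s0.npz'%n);P=cloud(n,z['d'])
    # pump top cap
    m=(P[...,2]>135)&(P[...,2]<170)&(abs(P[...,0]-570)<60)&(abs(P[...,1]-225)<60)
    Q=P[m]; print(n,'head',len(Q),np.round((Q.min(0)+Q.max(0))/2,1),np.round(Q.max(0)-Q.min(0),1), 'ztop',np.percentile(Q[:,2],[50,95]))
    m=(P[...,2]>50)&(P[...,2]<102)&(abs(P[...,0]-578)<32)&(P[...,1]>140)&(P[...,1]<182)
    Q=P[m]
    def f(v,Q=Q):
        a=np.radians(v[1]); dx=np.array([np.cos(a),np.sin(a),0]); o=np.array([v[0],170,v[2]])
        w=Q-o; w=w-np.outer(w@dx,dx); return np.linalg.norm(w,axis=1)-21
    s=least_squares(f,[578,98,75],loss='soft_l1',f_scale=2)
    print(n,len(Q),'boss x at y170',np.round(s.x,1),'rms',np.sqrt(np.mean(f(s.x)**2)))
    s2=least_squares(lambda v:f([v[0],98.5,75]),[578],loss='soft_l1',f_scale=2);print(' fixed yaw98.5,z75: x',s2.x)
    u=Q[:,1];print(' ymin pct',np.percentile(u,[0,2,5,10]))
E
python3 m3.py
python3 - <<'E'
import cv2
i=cv2.imread('pics/s6.png')[190:310,200:400]; cv2.imwrite('pics/s6c.png',cv2.resize(i,None,fx=4,fy=4,interpolation=cv2.INTER_CUBIC))
i=cv2.imread('pics/t6.png')[100:220,140:340]; cv2.imwrite('pics/t6c.png',cv2.resize(i,None,fx=4,fy=4,interpolation=cv2.INTER_CUBIC))
E
```

```text
plate [[608.7 305.1  12. ]
 [628.  176.9  12. ]
 [520.7 161.4  12. ]
 [500.6 287.4  12. ]]
[564.5 232.7  12. ]
[np.float64(130.0), np.float64(108.0), np.float64(128.0), np.float64(110.0)]
yaw 98.81758160730719
top head 1315 [567.2 225.1 149.9] [85.6 89.  29.7] ztop [143.40372474 161.83405474]
top 275 boss x at y170 [575.9  97.1  74. ] rms 2.5738994224550384
 fixed yaw98.5,z75: x [576.13864873]
 ymin pct [151.48109263 152.16293871 153.57711938 155.36562638]
scene head 1295 [567.5 228.8 150.1] [85.5 90.2 30. ] ztop [144.85565587 162.91826155]
scene 225 boss x at y170 [575.1  98.3  75.5] rms 1.4649587477102548
 fixed yaw98.5,z75: x [575.26647971]
 ymin pct [156.34324191 158.297964   159.4729455  160.71664905]
```

View pics/s6c.png

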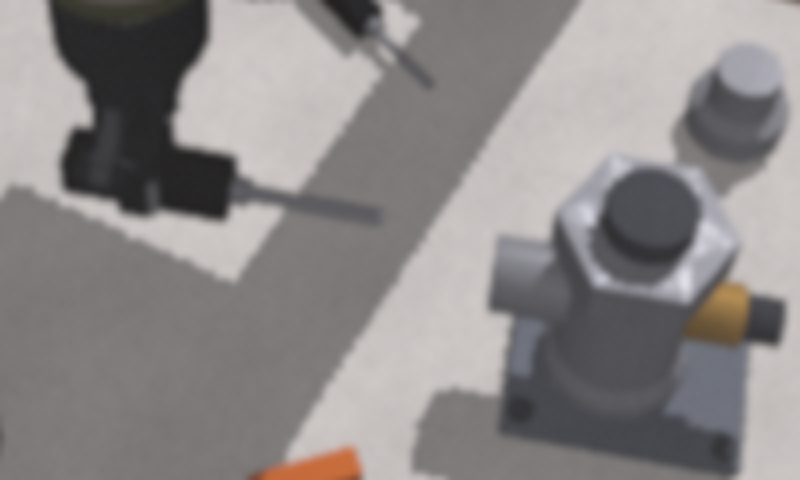

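View pics/t6c.png

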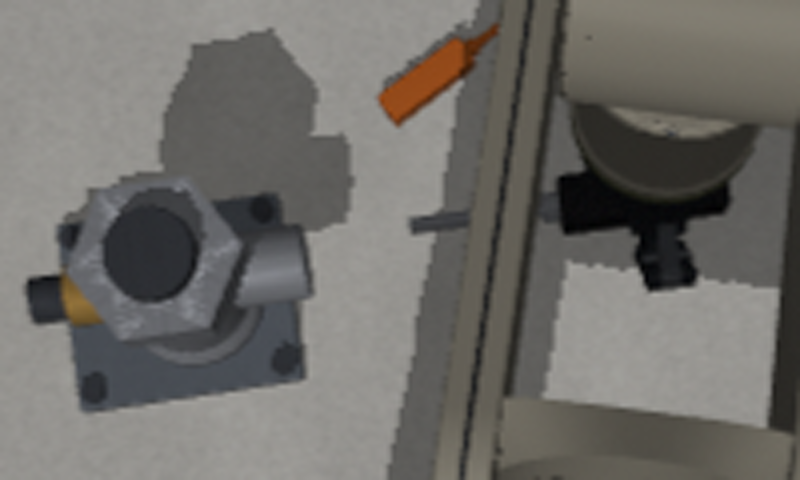

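```bash
cat >> h.py <<'E'
def tri(a,b):
    o1,d1=ray('scene',*a);o2,d2=ray('top',*b);d1=d1/np.linalg.norm(d1);d2=d2/np.linalg.norm(d2)
    A=np.stack([d1,-d2],1);s=np.linalg.lstsq(A,o2-o1,rcond=None)[0];p,q=o1+s[0]*d1,o2+s[1]*d2
    return (p+q)/2,np.linalg.norm(p-q)
E
python3 - <<'E'
from h import *
print(tri((295.5,244),(243,156.5)))
# boss mouth: top edge centre? corner points of silhouette
for nm,u,v in(('scene',295.5,244),('top',243,156.5)): print(nm,onz(nm,u,v,111.5))
plan([599,12,64.7],98.5)
E
```

```text
(array([588.19199907,  96.14441218, 113.00318278]), np.float64(4.188093365526761))
scene [586.67683809  97.91074441 111.5       ]
top [589.04095245  94.21853949 111.5       ]
t 5.45 tcp [605.7 -27.4 102.7] yaw 97.5 gap 26.7 f [ 0.1 -0.1 -1.4] j [ -7.4  13.9  91.8   0.   74.4 -15. ]
shift cm [ 3.8   3.99 -0.14] rotvec [-0.97 -0.07 -0.02]
```

The triangulated tip (588,96,113) agrees with kinematics (589,96.5,113), so I'll move to the pre-insert pose, 20 mm short of the mouth.

>>> {"method": "servo_tool", "body": {"commands": [[[255, 1, 1, -0.1, -0.5, 0, 0], [255, 2, 2, -0.1, -1, 0, 0], [255, 3, 3, -0.1, -1, 0, 0], [255, 3.8, 4, -0.1, -1, 0, 0], [255, 3.8, 4, -0.1, -1, 0, 0], [255, 3.8, 4, -0.1, -1, 0, 0], [255, 3.8, 4, -0.1, -1, 0, 0]]]}}

```text
time: 6.15
tool_pos: [600.5, 11.8, 65.9]
tcp_rot: [-24.0, 89.9, -15.4]
ft_force: [0.2, 0.1, -1.2]
finger_gap: 26.8
```

```bash
python3 - <<'E'
from h import *
plan([599,12,64.7],98.5)
p,d=save('top','t7')
p,d=save('scene','s7')
plan([599,12,64.7],98.5)
import cv2
i=cv2.imread('pics/s7.png')[190:310,200:400]; cv2.imwrite('pics/s7c.png',cv2.resize(i,None,fx=4,fy=4,interpolation=cv2.INTER_CUBIC))
i=cv2.imread('pics/t7.png')[100:220,140:340]; cv2.imwrite('pics/t7c.png',cv2.resize(i,None,fx=4,fy=4,interpolation=cv2.INTER_CUBIC))
E
```

```text
t 6.15 tcp [600.5  11.8  65.9] yaw 98.7 gap 26.8 f [ 0.2  0.1 -1.2] j [ -3.8  15.3  94.3  -0.   70.4 -12.4]
shift cm [ 0.12  0.04 -0.15] rotvec [0.18 0.05 0.02]
t 6.25 tcp [600.7  11.6  66.1] yaw 98.7 gap 26.9 f [-0.4  0.6 -1.4] j [ -3.8  15.3  94.3  -0.   70.4 -12.4]
shift cm [ 0.14  0.06 -0.16] rotvec [0.16 0.07 0.02]
```

View pics/s7c.png

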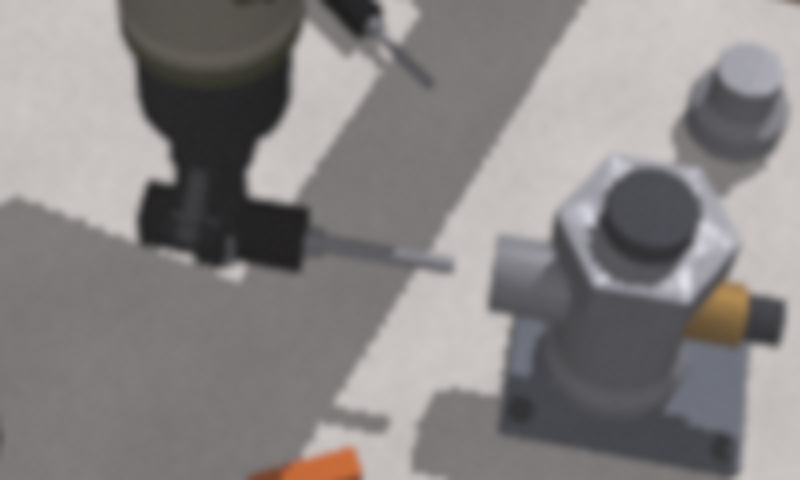

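View pics/t7c.png

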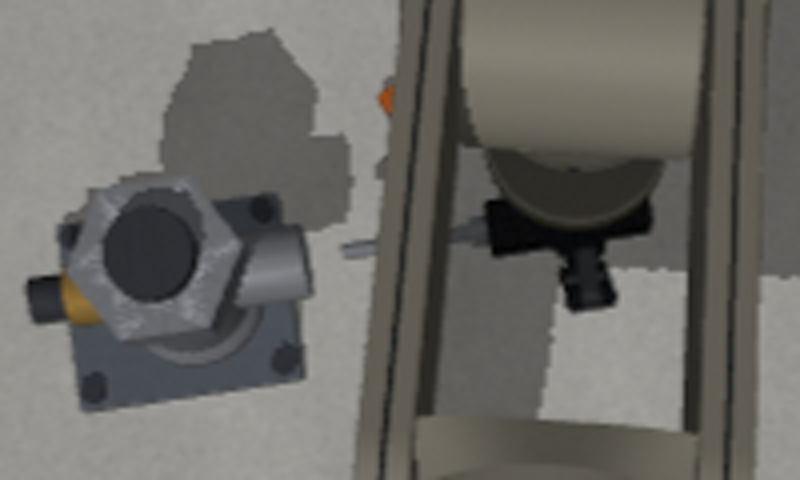

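Both views show the shank in line with the boss axis to within about 2 mm. I'll apply the small correction and then start the insertion.

>>> {"method": "servo_tool", "body": {"commands": [[[255, 0.12, 0, -0.15, 0.2, 0, 0], [255, 0.12, 0, -0.15, 0.2, 0, 0], [255, 0.12, 0.6, -0.15, 0.2, 0, 0], [255, 0.12, 1.2, -0.15, 0.2, 0, 0], [255, 0.12, 1.8, -0.15, 0.2, 0, 0], [255, 0.12, 2.4, -0.15, 0.2, 0, 0], [255, 0.12, 2.8, -0.15, 0.2, 0, 0], [255, 0.12, 2.8, -0.15, 0.2, 0, 0]]]}}

```text
time: 7.05
tool_pos: [594.2, 40.3, 64.2]
tcp_rot: [114.6, 90.0, 123.1]
ft_force: [1.0, -0.4, -1.3]
finger_gap: 26.6
```

```bash
python3 - <<'E'
from h import *
a=np.radians(98.5);d=np.array([np.cos(a),np.sin(a),0])
plan(np.array([577.7,155.5,64.7])-95*d,98.5)
p,d=save('scene','s8')
s=r.sense();print(s['ft_force'],s['wrist_torque'])
cv2.imwrite('pics/s8c.png',cv2.resize(p[190:310,200:400,::-1],None,fx=4,fy=4,interpolation=cv2.INTER_CUBIC))
E
```

```text
t 7.05 tcp [594.2  40.3  64.2] yaw 98.5 gap 26.6 f [ 1.  -0.4 -1.3] j [-1.1 14.7 95.1  0.  70.1 -9.6]
shift cm [-0.05  2.14  0.07] rotvec [ 0.03 -0.   -0.01]
[-0.28459207  0.07314005 -1.26715461] [ 0.01743356 -0.00449256  0.02382929]
```

View pics/s8c.png

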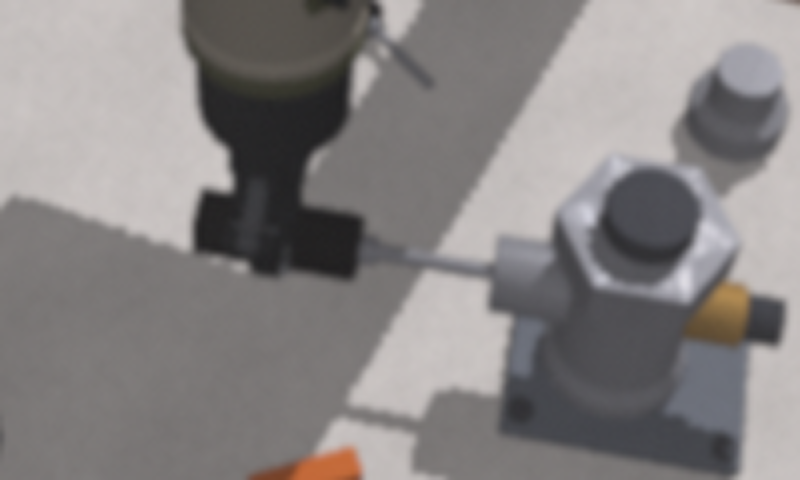

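The shank is in the bore, meeting the mouth at crop pixel (492,270), with no contact force. I'll advance gradually.

>>> {"method": "servo_tool", "body": {"commands": [[[255, 0, 0.3, 0, 0, 0, 0], [255, 0, 0.6, 0, 0, 0, 0], [255, 0, 0.9, 0, 0, 0, 0], [255, 0, 1.1, 0, 0, 0, 0], [255, 0, 1.1, 0, 0, 0, 0]]]}}

```text
time: 7.6
tool_pos: [592.7, 50.7, 64.2]
tcp_rot: [87.6, 90.0, 96.1]
ft_force: [0.1, -0.3, -1.2]
finger_gap: 27.0
```

>>> {"method": "servo_tool", "body": {"commands": [[[255, 0, 0.2, 0, 0, 0, 0], [255, 0, 0.4, 0, 0, 0, 0], [255, 0, 0.4, 0, 0, 0, 0]]]}}

```text
time: 7.9
tool_pos: [592.2, 54.1, 64.3]
tcp_rot: [-79.1, 90.0, -70.6]
ft_force: [-0.5, -2.8, -0.6]
finger_gap: 26.7
```

>>> {"method": "servo_tool", "body": {"commands": [[[255, 0, 0.2, 0, 0, 0, 0], [255, 0, 0.3, 0, 0, 0, 0], [255, 0, 0.3, 0, 0, 0, 0]]]}}

```text
time: 8.2
tool_pos: [591.7, 57.1, 64.2]
tcp_rot: [-74.1, 90.0, -65.7]
ft_force: [0.5, -3.5, -0.3]
finger_gap: 27.2
```

Contact came at y≈53, as predicted. I'll push on to the stop.

>>> {"method": "servo_tool", "body": {"commands": [[[255, 0, 0.2, 0, 0, 0, 0], [255, 0, 0.3, 0, 0, 0, 0], [255, 0, 0.3, 0, 0, 0, 0]]]}}

```text
time: 8.5
tool_pos: [591.3, 60.2, 64.2]
tcp_rot: [-59.5, 90.0, -51.0]
ft_force: [0.7, -4.9, -0.8]
finger_gap: 26.6
```

>>> {"method": "servo_tool", "body": {"commands": [[[255, 0, 0.1, 0, 0, 0, 0], [255, 0, 0.2, 0, 0, 0, 0], [255, 0, 0.2, 0, 0, 0, 0]]]}}

```text
time: 8.8
tool_pos: [591.2, 61.1, 64.3]
tcp_rot: [-85.7, 89.9, -77.2]
ft_force: [0.8, -9.5, -1.6]
finger_gap: 26.6
```

Force has jumped past the 5 N spring limit to 9.5 N, so the pusher is on its stop. I'll press slightly more and hold.

>>> {"method": "servo_tool", "body": {"commands": [[[255, 0, 0.1, 0, 0, 0, 0], [255, 0, 0.1, 0, 0, 0, 0], [255, 0, 0.1, 0, 0, 0, 0], [255, 0, 0.1, 0, 0, 0, 0], [255, 0, 0.1, 0, 0, 0, 0], [255, 0, 0.1, 0, 0, 0, 0], [255, 0, 0.1, 0, 0, 0, 0], [255, 0, 0.1, 0, 0, 0, 0]]]}}

```text
time: 9.6
tool_pos: [591.2, 61.1, 64.4]
tcp_rot: [-86.2, 89.8, -77.7]
ft_force: [0.8, -13.2, -0.8]
finger_gap: 27.2
```

>>> {"method": "servo_tool", "body": {"commands": [[[255, 0, 0, 0, 0, 0, 0], [255, 0, 0, 0, 0, 0, 0], [255, 0, 0, 0, 0, 0, 0], [255, 0, 0, 0, 0, 0, 0], [255, 0, 0, 0, 0, 0, 0], [255, 0, 0, 0, 0, 0, 0], [255, 0, 0, 0, 0, 0, 0]]]}}

```text
time: 10.3
tool_pos: [591.2, 61.1, 64.4]
tcp_rot: [-85.6, 89.8, -77.2]
ft_force: [1.1, -12.8, 0.2]
finger_gap: 26.3
```

```bash
python3 - <<'E'
from h import *
plan([591,61,64.2],98.5)
p,d=save('scene','s9')
cv2.imwrite('pics/s9c.png',cv2.resize(p[190:310,200:400,::-1],None,fx=4,fy=4,interpolation=cv2.INTER_CUBIC))
save('wrist','w9')
E
```

```text
t 10.3 tcp [591.2  61.1  64.4] yaw 98.4 gap 26.3 f [  1.1 -12.8   0.2] j [ 1.1 14.5 95.4 -0.2 70.1 -7.3]
shift cm [ 0.02 -0.01 -0.02] rotvec [-0.05  0.01  0.17]
```

View pics/s9c.png

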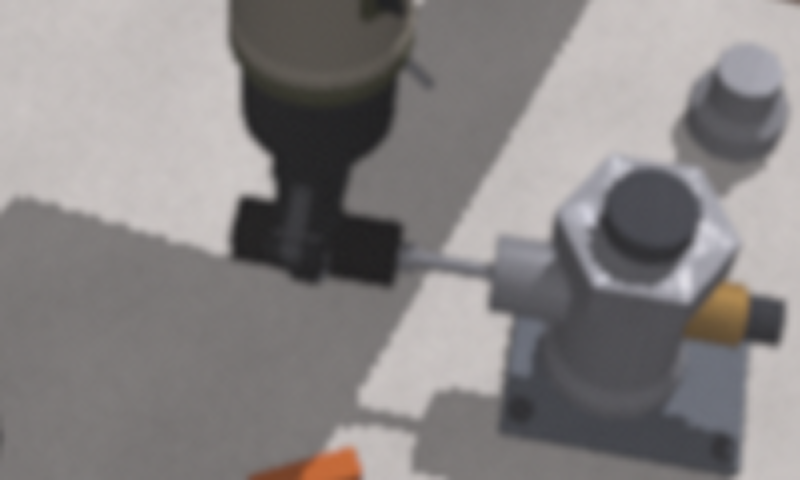

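View pics/w9.png

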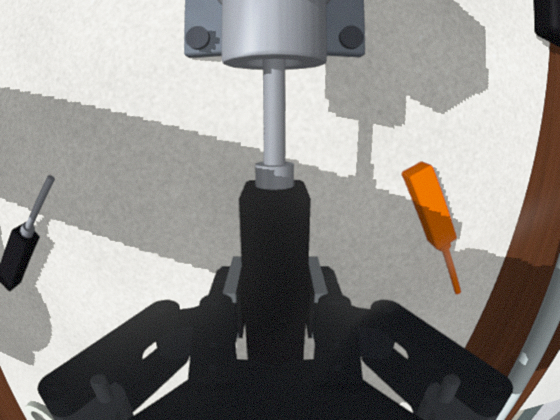

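The shank is centred in the boss (column 275, with the boss spanning 222–327). It has been held against the stop for about 1.5 s at 13 N with y steady at 61.1. I'll withdraw straight back.

>>> {"method": "servo_tool", "body": {"commands": [[[255, 0, -0.6, 0, 0, 0, 0], [255, 0, -1.6, 0, 0, 0, 0], [255, 0, -3, 0, 0, 0, 0], [255, 0, -4.6, 0, 0, 0, 0], [255, 0, -6, 0, 0, 0, 0], [255, 0, -7.5, 0, 0, 0, 0], [255, 0, -7.5, 0, 0, 0, 0]]]}}

```text
time: 11.1
tool_pos: [602.2, -13.4, 64.3]
tcp_rot: [-67.2, 90.0, -58.9]
ft_force: [0.0, 0.9, -1.7]
finger_gap: 27.4
```

```bash
python3 - <<'E'
from h import *
plan([506,-410,120],90)
p,d=save('scene','s10')
cv2.imwrite('pics/s10c.png',cv2.resize(p[190:310,200:400,::-1],None,fx=4,fy=4,interpolation=cv2.INTER_CUBIC))
def C(n,pts):
    return np.round([onz(n,u,v,14)[:2] for u,v in pts],1)
t=C('top',[(375+a/5,145+b/5) for a,b in((55,62),(665,72),(665,492),(55,490))]); print(t,t.mean(0))
z=np.load('pics/scene0.npz')['p']; cv2.imwrite('pics/s0t.png',cv2.resize(z[135:240,50:210,::-1],None,fx=5,fy=5,interpolation=cv2.INTER_CUBIC))
E
```

```text
t 11.1 tcp [602.2 -13.4  64.3] yaw 98.3 gap 27.4 f [ 0.   0.9 -1.7] j [ -6.1  15.7  94.   -0.   70.3 -14.5]
shift cm [ -5.56 -37.84 -15.28] rotvec [8.35 0.02 0.03]
[[ 605.9 -229.6]
 [ 601.  -510.5]
 [ 407.7 -502.8]
 [ 408.7 -225.8]] [ 505.825 -367.175]
```

View pics/s10c.png

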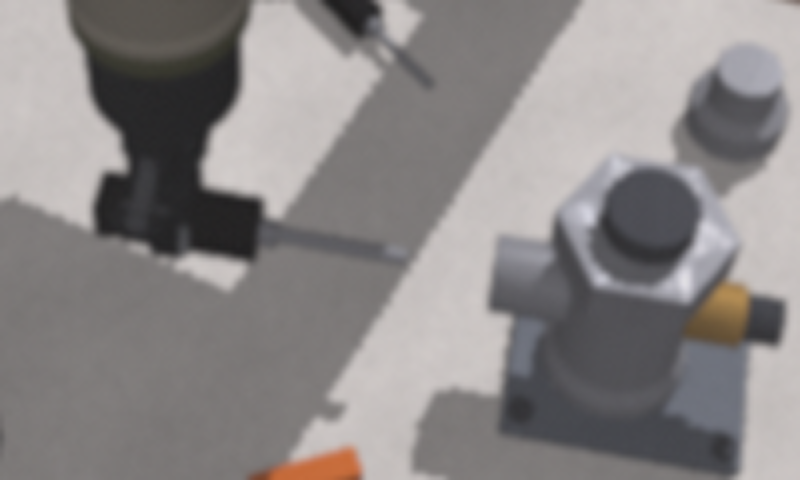

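View pics/s0t.png

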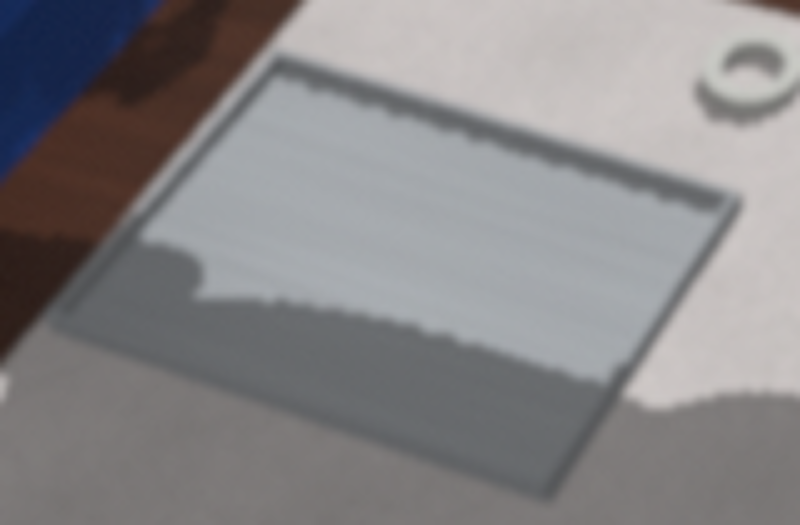

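The tool is out. The tray centre is at about (506,-367) with its sides parallel to the world axes, so I'll carry the tool to the tray with the handle at (506,-407), yaw 90.

>>> {"method": "servo_tool", "body": {"commands": [[[255, -2, -2, -0.5, 0, 0, 0], [255, -4, -5, -2, 1, 0, 0], [255, -5.5, -9, -4, 2, 0, 0], [255, -5.5, -13, -6, 3, 0, 0], [255, -5.5, -17, -7.5, 4, 0, 0], [255, -5.5, -21, -9, 5, 0, 0], [255, -5.5, -25, -10.5, 6, 0, 0], [255, -5.5, -29, -12, 7, 0, 0]]]}}

```text
time: 11.95
tool_pos: [525.6, -316.6, 119.3]
tcp_rot: [40.0, 90.0, 41.4]
ft_force: [0.8, 0.7, -1.0]
finger_gap: 26.5
```

```bash
python3 - <<'E'
from h import *
plan([506,-407,70],90)
E
```

```text
t 11.95 tcp [ 525.6 -316.6  119.3] yaw 91.5 gap 26.5 f [ 0.8  0.7 -1. ] j [-35.9  13.9  89.9   0.   76.1 -37.3]
shift cm [ 4.93 -8.99 -2.19] rotvec [ 1.46  0.02 -0.02]
```

>>> {"method": "servo_tool", "body": {"commands": [[[255, 1, -3, -1, 1, 0, 0], [255, 2, -6, -1.5, 1.3, 0, 0], [255, 3, -8, -2, 1.3, 0, 0], [255, 4, -8.8, -2, 1.3, 0, 0], [255, 4.9, -8.8, -2, 1.3, 0, 0], [255, 4.9, -8.8, -2, 1.3, 0, 0], [255, 4.9, -8.8, -2, 1.3, 0, 0]]]}}

```text
time: 12.65
tool_pos: [508.6, -402.4, 69.9]
tcp_rot: [117.7, 89.9, 118.0]
ft_force: [-0.3, 0.2, -0.7]
finger_gap: 26.4
```

```bash
python3 - <<'E'
from h import *
save('wrist','w11'); save('scene','s11')
plan([506,-407,9],90)
E
```

```text
t 12.75 tcp [ 509.  -403.1   70.9] yaw 90.3 gap 26.9 f [-0.8 -0.4 -0.8] j [-42.9  21.9  85.6   0.   72.5 -43.2]
shift cm [ 6.19 -0.38 -0.31] rotvec [0.26 0.04 0.02]
```

View pics/w11.png

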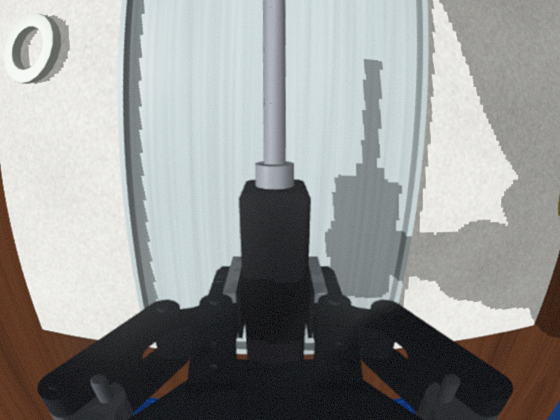

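View pics/s11.png

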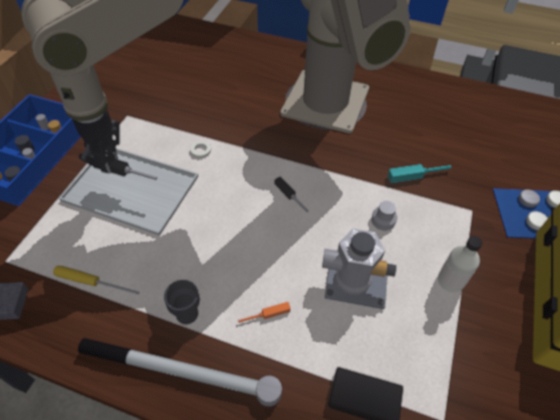

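```bash
python3 - <<'E'
from h import *
T=np.load('pics/w11.npz')['pose']
for u,v in((236,347),(315,347),(128,100),(428,100),(150,290),(405,290)): print(u,v,np.round(onz('wrist',u,v,14,T),1))
E
```

```text
236 347 [ 477.8 -501.4   14. ]
315 347 [ 540.4 -501.2   14. ]
128 100 [ 413.6 -314.6   14. ]
428 100 [ 606.3 -313.1   14. ]
150 290 [ 415.1 -450.8   14. ]
405 290 [ 606.1 -450.1   14. ]
```

>>> {"method": "servo_tool", "body": {"commands": [[[255, 2, 0, 0, 0.2, 0, 0], [255, 4, 0, 0, 0.2, 0, 0], [255, 5.3, 0, 0, 0.2, 0, 0], [255, 5.8, 0, 0, 0.2, 0, 0], [255, 5.8, 0, 0, 0.2, 0, 0], [255, 5.8, 0, 0, 0.2, 0, 0]]]}}

```text
time: 13.35
tool_pos: [508.8, -404.4, 13.2]
tcp_rot: [-41.6, 89.9, -41.6]
ft_force: [-0.9, 0.3, -0.5]
finger_gap: 26.9
```

>>> {"method": "servo_tool", "body": {"commands": [[[255, 0.1, 0, 0, 0, 0, 0], [255, 0.2, 0, 0, 0, 0, 0], [255, 0.2, 0, 0, 0, 0, 0]]]}}

```text
time: 13.65
tool_pos: [508.3, -404.2, 10.6]
tcp_rot: [-45.7, 90.0, -45.8]
ft_force: [0.6, 0.6, -1.8]
finger_gap: 26.4
```

>>> {"method": "servo_tool", "body": {"commands": [[[255, 0.1, 0, 0, 0, 0, 0], [255, 0.1, 0, 0, 0, 0, 0], [255, 0.1, 0, 0, 0, 0, 0]]]}}

```text
time: 13.95
tool_pos: [508.1, -403.9, 9.1]
tcp_rot: [140.4, 90.0, 140.4]
ft_force: [0.7, 0.1, -1.5]
finger_gap: 26.9
```

>>> {"method": "servo_tool", "body": {"commands": [[[255, 0.1, 0, 0, 0, 0, 0], [255, 0.1, 0, 0, 0, 0, 0], [255, 0.1, 0, 0, 0, 0, 0]]]}}

```text
time: 14.25
tool_pos: [508.1, -403.9, 8.1]
tcp_rot: [130.7, 90.0, 130.6]
ft_force: [-0.8, -0.2, -1.2]
finger_gap: 26.9
```

>>> {"method": "servo_tool", "body": {"commands": [[[255, 0.1, 0, 0, 0, 0, 0], [255, 0.1, 0, 0, 0, 0, 0], [255, 0.1, 0, 0, 0, 0, 0]]]}}

```text
time: 14.55
tool_pos: [508.3, -404.1, 7.8]
tcp_rot: [-41.0, 90.0, -41.0]
ft_force: [-2.4, 1.8, 5.6]
finger_gap: 26.5
```

The tool is on the tray floor, with vertical force up to 5.6 N. I'll open, then rise straight up.

>>> {"method": "servo_tool", "body": {"commands": [[[170, 0, 0, 0, 0, 0, 0], [150, 0, 0, 0, 0, 0, 0], [120, 0, 0, 0, 0, 0, 0], [80, 0, 0, 0, 0, 0, 0], [40, 0, 0, 0, 0, 0, 0], [0, 0, 0, 0, 0, 0, 0], [0, 0, 0, 0, 0, 0, 0], [0, 0, 0, 0, 0, 0, 0]]]}}

```text
time: 15.35
tool_pos: [508.2, -404.0, 7.2]
tcp_rot: [-63.5, 90.0, -63.5]
ft_force: [-0.8, -0.1, -0.6]
finger_gap: 85.0
```

```bash
python3 - <<'E'
from h import *
plan([508,-404,150],90)
save('wrist','w12')
E
```

```text
t 15.35 tcp [ 508.2 -404.     7.2] yaw 90.0 gap 85.0 f [-0.8 -0.1 -0.6] j [-43.   26.4  87.1  -0.   66.5 -43. ]
shift cm [-14.28  -0.    -0.02] rotvec [-0.02  0.    0.  ]
```

View pics/w12.png

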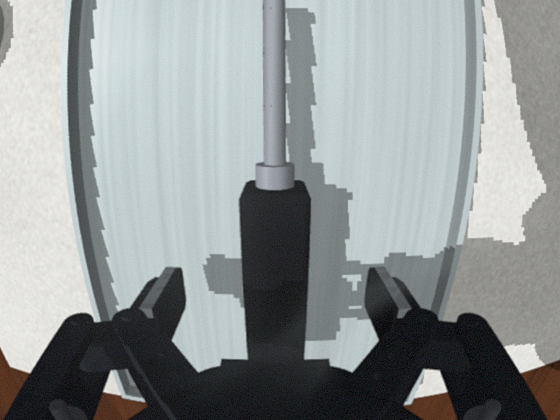

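The jaws are clear on both sides of the handle, so I'll rise.

>>> {"method": "servo_tool", "body": {"commands": [[[0, -2, 0, 0, 0, 0, 0], [0, -5, 0, 0, 0, 0, 0], [0, -9, 0, 0, 0, 0, 0], [0, -13, 0, 0, 0, 0, 0], [0, -16, 0, 0, 0, 0, 0], [0, -19, -2, 0, 0, 0, 0], [0, -19, -4, 0, 0, 0, 0], [0, -19, -4, 0, 0, 0, 0]]]}}

```text
time: 16.2
tool_pos: [508.3, -446.6, 199.0]
tcp_rot: [-56.3, 89.8, -56.4]
ft_force: [-0.7, 0.0, 0.6]
finger_gap: 85.8
```

```bash
python3 - <<'E'
from h import *
plan([508,-404,150],90)
for n in('wrist','scene','top'): save(n,n+'13')
for n in('scene','top'):
    P0=cloud(n,np.load('pics/%s0.npz'%n)['d']);P1=cloud(n,np.load('pics/%s13.npz'%n)['d'])
    for nm,x,y,lo,hi in(('sleeve',766,-80,60,100),('bottle',487,432,90,170),('housing',390,230,30,70)):
        o=[]
        for P in(P0,P1):
            m=(P[...,2]>lo)&(P[...,2]<hi)&(np.hypot(P[...,0]-x,P[...,1]-y)<70); o.append(np.round(np.median(P[m],0),1))
        print(n,nm,*o)
E
```

```text
t 16.2 tcp [ 508.3 -446.6  199. ] yaw 89.9 gap 85.8 f [-0.7  0.   0.6] j [-45.6  19.9  74.2  -0.   85.7 -45.5]
shift cm [ 4.89  4.28 -0.04] rotvec [-0.12  0.12  0.18]
scene sleeve [762.7 -79.6  81.5] [762.7 -79.9  80.9]
scene bottle [500.3 431.4 115.7] [500.4 431.3 115.7]
scene housing [387.1 258.   54.1] [387.  258.4  54.2]
top sleeve [768.3 -83.1  83.5] [768.9 -81.5  83.1]
top bottle [486.6 422.3 113.5] [486.6 422.2 114.1]
top housing [379.2 252.7  54. ] [379.2 252.9  53.7]
```

View pics/wrist13.png

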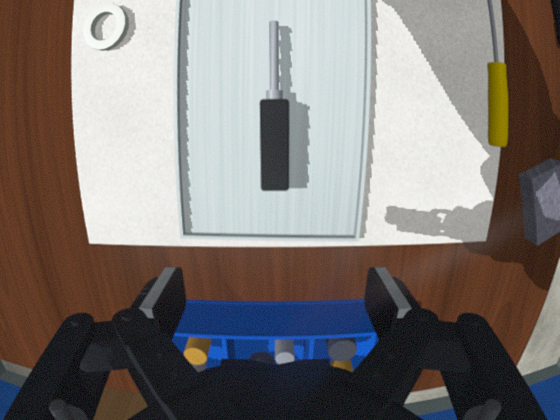

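View pics/scene13.png

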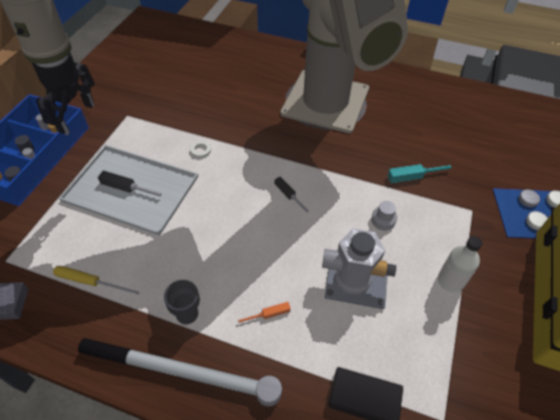

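The wrist view shows the tool flat and well inside the tray, with the handle at rows 98–190 and the tip at (274,22). The bystanders are within 2 mm of where they started, and the robot touches nothing.

```bash
python3 - <<'E'
from h import *
T=np.load('pics/wrist13.npz')['pose']
print('handle',onz('wrist',275,144,33,T),'tip',onz('wrist',274,22,19,T)); print(r.hand_in())
E
```

```text
handle [ 507.42080767 -398.35467337   33.        ] tip [ 506.60277048 -277.09092548   19.        ]
the job is handed in; nothing more can be done
None
```

I pressed the pusher fully in with the larger black push tool, held it, and laid the tool flat in the tray. I handed the job in at about 16.4 s of the 59 s allowed; no verdict was reported.

**Pressing:** Contact came about where I had measured it. After roughly 8 mm of travel the force rose past the spring's 5 N to 13 N, which means the pusher was on its stop. I held it there for at least 1.5 s, then drew the tool straight out. I had no direct reading of the pusher itself, so "fully in" and "sprung back" are inferred from the force and travel. After pulling out, the force was back to just the tool's weight.

**Laying down:** I lowered the tool until it touched the tray floor, then opened the gripper and moved it clear.
- **Position:** the handle is at about (507, -398 to -404) mm and the tip at about (507, -277) mm. The tray's inside spans roughly x 410–604 and y -503 to -231.
- **Flatness:** I judged this by eye from the pictures; I did not measure the shank's angle.

**Bystanders:** The sleeve, valve housing and oil bottle each measured within 2 mm of where they started, which is about the measuring noise.

**Disagreements:** The two fixed cameras disagreed by about 4 mm in y, so I averaged them. The averaged tip position matched the arm's own reading to about 1 mm. On the final picture the handle's y reads about 6 mm different from where the gripper released it, probably because the handle's pixel position was only rough. Both values leave wide margins in the tray.

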